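# Pack tablet bottles in the graded transport rack

## Robot

A 6-joint arm with a two-finger parallel gripper is mounted at the origin on the work surface. World frame = base frame: x ahead of the robot, y to its left, z up, the work surface at z = 0. Lengths are in m, angles in rad, forces in N, time in s.
With the tool pointing down it reaches from about 0.35 to 0.975 m from the base axis. Payload 4.9 kg.
Tool frame: the origin (TCP) lies on the centre line of the jaws, within the pads' length; the fingertips stand manip.tcp_to_tips ahead of it and the grasp point (between the pads) is the TCP (manip.tcp_to_tips is the distance from the TCP to the fingertips, in m); y points along the fingers, z is the direction in which the jaws open and shut, and the axes are right-handed (so a half turn about y gives the same grasp; the last joint's range is limited). The gripper opens to 85 mm and grips with 20 to 120 N. Pads are 22 mm wide; open, the fingers measure 114 mm over their backs; the gripper's body (76 mm by 85 mm) begins 54 mm behind the grasp point. The pads swing forward as they close: fully open they stand 13 mm farther back than shut.
Start: joints at [-1.454, 0.053, 1.613, -0, 1.476, -0.119], TCP at [0.146, -0.608, 0.25] pointing down, gripper open.
Joint ranges: [-3.01, 3.01], [-1.01, 2.22], [0.06, 2.58], [-1.02, 4.17], [0.09, 2.62], [-3.14, 3.14]. Speed limits (rad/s): [2.57, 2.57, 3.14, 3.14, 3.14, 3.14].

## Interface

Orientations are given as a unit quaternion [w, x, y, z].
In Python, from plant import manip gives the robot as it stands.
- The arm moves only by the tool apply_moves, never from a script. Its argument "moves" is a list of rows, each a list of 7 numbers: the gripper's target within -1 to 1 (shut at 1, half-way at 0, fully open at -1), then the shift along the tool's x, y, z in mm, then the turn, a rotation vector about the tool's x, y, z in degrees. A call has 1 to 20 rows; each row shifts and turns the commanded pose from where the row before left it, along the tool's axes as they then stand; what a row does not reach is not made up. A row lasts 1/10 s, in which the tool goes at most 50 mm and 8.59 degrees, less where a joint would pass 70% of its speed; a pose out of reach is approached as far as the arm can. A call with a gripper value outside its range is refused whole. The fingers move at their own pace and stop on an object; the grip force is fixed at half the most. Time passes only in rows, so rows that do not move let the fingers close. It gives the time, the measured TCP pose, the force and the opening at its end, in the units of the state.
- manip.state(): the state, without advancing time (a new reading comes with each control period).
- manip.grab_frame(name): name is "scene" or "top" or "wrist"; returns the picture (420x560x3 uint8, blue, green, red); there is no depth.
- manip.calibration(name): a dict with "mtx" (3x3 intrinsics, pixels), "distortion" ([k1, k2, p1, p2, k3] as OpenCV has them; the pictures are not rectified), "T" (4x4, takes a point from camera to world coordinates); the wrist camera has in their place "T_tool_cam" (4x4, takes a point from camera to tool coordinates, whose origin is the TCP and whose axes are the tool frame's). Camera axes: x right, y down, z forward; pixel columns grow to the right and rows downward; lengths in m; the calibration is good to about 2 mm. A picture is of the moment at which its call begins: read the wrist's pose just before it. calibration takes no time and is no camera call.
- manip.job_done(): hands the job in, once; it reports no verdict.
The state is a dict: "time": time; "joint_pos": joint angles; "joint_vel": joint speeds; "joint_efforts": joint torques, N m; "tool_pos": TCP position; "tool_rot": TCP orientation; "contact_force": force on the tool from outside, world axes, zero at the start; "ft_torque": the same for the moment, N m; "gripper_width": opening from 0.0 (shut) to 1.0 (fully open).
Only numpy, scipy, OpenCV 4.12 (cv2) and the standard library are available. Lean on these libraries where they do the work, as an engineer would, in place of code of your own. Each camera call takes 0.05 s, during which the arm holds its last target. There are 200 camera calls.

## Task

Pack the sample bottles for transport: slide the rack's lock bar away from you until it is fully open against its stop, then stand every white, yellow-capped bottle from the counter upright and fully down in the hole of the graded row that matches its diameter (each hole is just a little wider than its own bottle). Once they are all in, slide the lock bar fully home over them to its end stop, let go, and leave the brown bottle, the carton and the tape where they are.

Things in the scene. Friction and masses are not known exactly. Their poses are not given: they have to be found in the camera images.
- rack: Grey plastic block fixed on the counter, 80 (its x) x 264 (its y) x 40 mm high, with a row of five holes along its y axis, graded in width. Origin at the centre of its underside; z up; x points away from the robot, give or take 9 degrees. Holes are 32 mm deep (floor 8 mm above the counter), 3 mm wider than their bottle, chamfered 2 mm at the mouth, 8 mm of wall between neighbours.
- lock_bar (a joint): Transport lock: aluminium bar 36 mm (rack x) x 292 mm (rack y), 92 to 100 mm above the counter, sliding along the rack's x axis. 0 = locked, at its end stop, centred above the holes; grows as it slides away from the robot (rack +x) to 0.09 m = fully open, at its other stop. Stays where left; takes about 3 N. It clears seated bottles by 14 mm, but strikes ones standing higher.
- lock_grip (a point): Centre of the black upright grip block on the lock bar: 24 x 24 mm, 34 mm tall, its top 134 mm above the counter, its sides parallel to the rack's axes. Moves with the bar.
- rack_hole0 (a point): Centre of the mouth (40 mm above the counter) of the rack's hole for the 26 mm bottle; the hole is 29 mm wide. The holes get wider towards the rack's +y end. Beyond this end hole stands an aluminium rail wall that carries the lock bar: 14 mm thick, its middle 139 mm from the rack's origin along y, 92 mm high, from x = -40 to +150 mm of the rack.
- rack_hole1 (a point): Centre of the mouth (40 mm above the counter) of the rack's hole for the 32 mm bottle; the hole is 35 mm wide. The holes get wider towards the rack's +y end.
- rack_hole2 (a point): Centre of the mouth (40 mm above the counter) of the rack's hole for the 38 mm bottle; the hole is 41 mm wide. The holes get wider towards the rack's +y end.
- rack_hole3 (a point): Centre of the mouth (40 mm above the counter) of the rack's hole for the 44 mm bottle; the hole is 47 mm wide. The holes get wider towards the rack's +y end.
- rack_hole4 (a point): Centre of the mouth (40 mm above the counter) of the rack's hole for the 50 mm bottle; the hole is 53 mm wide. The holes get wider towards the rack's +y end. Beyond this end hole stands an aluminium rail wall that carries the lock bar: 14 mm thick, its middle 139 mm from the rack's origin along y, 92 mm high, from x = -40 to +150 mm of the rack.
- bottle26: White round tablet bottle with a yellow cap, straight sided, 26 mm diameter and 70 mm tall (cap included, same diameter), about 30 g, weight low down, foot smooth and chamfered 2 to 3 mm. Origin at the centre of its underside, z up to the cap. Starts upright on the counter between the robot and the rack; may be absent.
- bottle32: White round tablet bottle with a yellow cap, straight sided, 32 mm diameter and 70 mm tall (cap included, same diameter), about 41 g, weight low down, foot smooth and chamfered 2 to 3 mm. Origin at the centre of its underside, z up to the cap. Starts upright on the counter between the robot and the rack; may be absent.
- bottle38: White round tablet bottle with a yellow cap, straight sided, 38 mm diameter and 70 mm tall (cap included, same diameter), about 52 g, weight low down, foot smooth and chamfered 2 to 3 mm. Origin at the centre of its underside, z up to the cap. Starts upright on the counter between the robot and the rack; may be absent.
- bottle44: White round tablet bottle with a yellow cap, straight sided, 44 mm diameter and 70 mm tall (cap included, same diameter), about 62 g, weight low down, foot smooth and chamfered 2 to 3 mm. Origin at the centre of its underside, z up to the cap. Starts upright on the counter between the robot and the rack; may be absent.
- bottle50: White round tablet bottle with a yellow cap, straight sided, 50 mm diameter and 70 mm tall (cap included, same diameter), about 73 g, weight low down, foot smooth and chamfered 2 to 3 mm. Origin at the centre of its underside, z up to the cap. Starts upright on the counter between the robot and the rack; may be absent.
- syrup: Bystander: brown bottle with a black cap, 60 mm diameter, 130 mm tall, left of the rack. Origin at its underside.
- carton: Bystander: closed cardboard carton, 70 x 120 x 90 mm high, right of the rack. Origin at its underside.
- tape: Bystander: roll of clear tape lying flat, 90 mm across, 48 mm high, left of the rack. Origin at its underside.
There are look-alikes about, which are no part of the job. Leave any purple look-alike of the bottle32 alone. Leave any red look-alike of the bottle38 alone.

How it is judged:
By the outcome, as a careful person would: the job done as asked, in the order asked, and still so for the second after the job is handed in, with the robot touching nothing.
Of bottle26, bottle32, bottle38, bottle44, bottle50 only 4 to 5 are there at a start; the rules pass over those that are not, and their reading is None.
At some moment in a run one of bottle26, bottle32, bottle38, bottle44, bottle50 may be knocked a few centimetres aside while the robot is not near it.
It also fails if it takes over 200 s, if anything falls off the work surface, if the arm or the gripper's body presses on something with over 40 N, if the wrist force passes 120 N, or if a joint passes its speed limit or range.

## Working session

There is one attempt and no reset: what is moved stays moved. The work goes in short steps, Python scripts to look and compute and a tool call to move; the robot and the scene stay as the last step left them, time stands still between calls to the robot, and variables do not carry over. Pictures are saved under pics/ and viewed, about 12 in all and at most 16, crops included, and the job is handed in when it is done.

Besides the shell and the picture viewer there is one more tool, called after ">>>" in YAML: its name, and indented under it one key for each argument. apply_moves: Moves the arm, as the interface text tells. Its arguments: {"type":"object","properties":{"moves":{"type":"array","items":{"type":"array","items":{"type":"number"}}}},"required":["moves"]}

```bash
ls; mkdir -p pics; python3 - <<'E'
from plant import manip
import cv2,numpy as np
np.set_printoptions(precision=4,suppress=True)
print(manip.state(), manip.tcp_to_tips)
for n in ("scene","top"):
    c=manip.calibration(n); print(n,c)
    cv2.imwrite(f"pics/{n}0.png",manip.grab_frame(n))
print(manip.calibration("wrist"))
E
```

```text
pics
{'time': 0.0, 'joint_pos': array([-1.454 ,  0.0534,  1.6143,  0.    ,  1.476 , -0.119 ]), 'joint_vel': array([-0.0006, -0.0015, -0.0019,  0.0002, -0.    ,  0.0026]), 'joint_efforts': array([  0.0015, -39.3678, -37.0177,   0.0001,   0.007 ,  -0.    ]), 'tool_pos': array([ 0.1459, -0.6071,  0.249 ]), 'tool_rot': array([ 0.0832, -0.0832,  0.703 , -0.7014]), 'contact_force': array([-0.0028,  0.0381,  0.6453]), 'ft_torque': array([ 0.0259,  0.0554, -0.0187]), 'gripper_width': 0.9961685793391887} 0.019
scene {'mtx': array([[413.9862,   0.    , 276.9305],
       [  0.    , 413.9862, 210.867 ],
       [  0.    ,   0.    ,   1.    ]]), 'distortion': array([-0.0703,  0.    ,  0.    ,  0.    ,  0.    ]), 'T': array([[-0.6606,  0.6388, -0.3944,  0.9251],
       [ 0.7507,  0.5651, -0.3422,  0.3746],
       [ 0.0042, -0.5221, -0.8529,  0.9783],
       [ 0.    ,  0.    ,  0.    ,  1.    ]])}
top {'mtx': array([[501.9931,   0.    , 277.0559],
       [  0.    , 501.9931, 211.7618],
       [  0.    ,   0.    ,   1.    ]]), 'distortion': array([-0.0357,  0.    ,  0.    ,  0.    ,  0.    ]), 'T': array([[-0.079 , -0.9744,  0.2103,  0.2425],
       [-0.9969,  0.0784, -0.0111,  0.0298],
       [-0.0057, -0.2105, -0.9776,  1.5609],
       [ 0.    ,  0.    ,  0.    ,  1.    ]])}
{'mtx': array([[289.2936,   0.    , 281.5275],
       [  0.    , 289.2936, 208.2152],
       [  0.    ,   0.    ,   1.    ]]), 'distortion': array([-0.008,  0.   ,  0.   ,  0.   ,  0.   ]), 'T_tool_cam': array([[-0.0009,  0.9571,  0.2897, -0.0729],
       [ 0.0004, -0.2897,  0.9571, -0.1234],
       [ 1.    ,  0.001 , -0.0001, -0.0002],
       [ 0.    ,  0.    ,  0.    ,  1.    ]])}
```

View pics/top0.png

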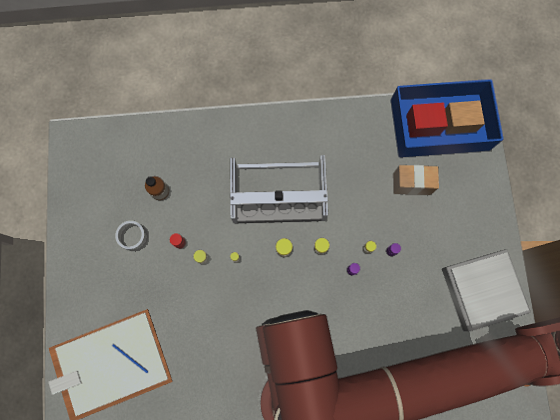

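View pics/scene0.png

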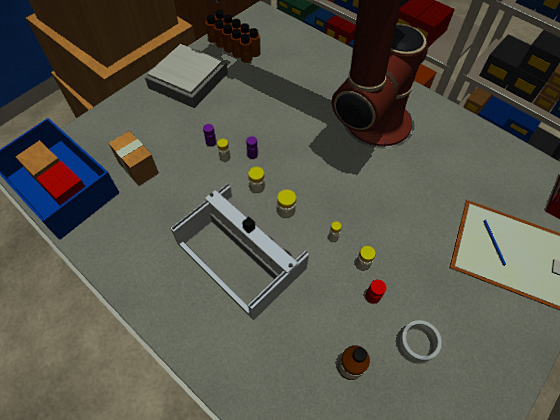

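Top view: rack with its bar at row ~198 (grip at 279,196). The five yellow caps are at (200,257), (235,257), (284,247), (322,245) and (371,246). The red look-alike is at (177,240) and the purple ones at (354,269) and (395,249).

```bash
cat > h.py <<'E'
from plant import manip
import cv2,numpy as np
from scipy.spatial.transform import Rotation as R
np.set_printoptions(precision=4,suppress=True)
def rot(q): return R.from_quat([q[1],q[2],q[3],q[0]])
def tool():
    s=manip.state(); T=np.eye(4); T[:3,:3]=rot(s['tool_rot']).as_matrix(); T[:3,3]=s['tool_pos']; return T
def cam(n):
    """returns picture, K, d, camera-to-world"""
    c=manip.calibration(n)
    T=c['T'] if n!='wrist' else tool()@c['T_tool_cam']
    return manip.grab_frame(n),c['mtx'],c['distortion'],T
def back(px,z,C):
    _,K,d,T=C
    u=cv2.undistortPoints(np.array(px,float).reshape(-1,1,2),K,d)[:,0]
    r=np.c_[u,np.ones(len(u))]@T[:3,:3].T
    return T[:3,3]+r*((z-T[2,3])/r[:,2])[:,None]
def proj(P,C):
    _,K,d,T=C; W=np.linalg.inv(T)
    return cv2.projectPoints(np.array(P,float).reshape(-1,1,3),cv2.Rodrigues(W[:3,:3])[0],W[:3,3],K,d)[0][:,0]
def yellow(img,amin=20):
    h=cv2.cvtColor(img,cv2.COLOR_BGR2HSV); m=cv2.inRange(h,(22,130,60),(38,255,255))
    n,l,st,ce=cv2.connectedComponentsWithStats(m)
    return [(ce[i],st[i]) for i in range(1,n) if st[i][4]>=amin],m
def delta(pos,Rt=None):
    """shift in tool axes (mm) and rotation vector (deg) from the present pose to pos, Rt"""
    T=tool(); d=T[:3,:3].T@(np.array(pos)-T[:3,3])*1000
    r=np.zeros(3) if Rt is None else R.from_matrix(T[:3,:3].T@Rt).as_rotvec(degrees=True)
    return d,r
E
python3 - <<'E'
from h import *
for n in ("scene","top"):
    C=cam(n); b,_=yellow(C[0])
    for c,s in b: print(n,c,s,back(c,0.065,C)[0])
print(back([[279,191],[232,198],[326,198]],0.1,C), back([[279,194]],0.134,C))
print(tool())
E
```

```text
scene [222.0875 143.    ] [217 139  11  10  80] [ 0.4354 -0.2618  0.065 ]
scene [255.8503 173.4545] [248 166  16  17 187] [ 0.4509 -0.1145  0.065 ]
scene [286.2558 197.3178] [277 189  19  19 258] [ 0.4551 -0.0011  0.065 ]
scene [335.75 225.5 ] [331 221  10  10  80] [0.4367 0.1487 0.065 ]
scene [367.4699 252.6011] [360 246  16  15 183] [0.4459 0.2534 0.065 ]
top [283.6098 246.4927] [276 239  16  16 205] [0.4563 0.0016 0.065 ]
top [321.4815 244.9506] [315 238  14  15 162] [ 0.4518 -0.1122  0.065 ]
top [370.2558 246.0581] [365 241  11  11  86] [ 0.4367 -0.258   0.065 ]
top [199.1782 255.8515] [194 251  11  11 101] [0.4482 0.2562 0.065 ]
top [234.2766 256.1915] [231 253   8   8  47] [0.4388 0.1513 0.065 ]
[[ 0.6198  0.0024  0.1   ]
 [ 0.6096  0.1445  0.1   ]
 [ 0.587  -0.1362  0.1   ]] [[0.602  0.0037 0.134 ]]
[[-0.9723 -0.0001  0.2336  0.146 ]
 [-0.2336  0.0013 -0.9723 -0.6073]
 [-0.0002 -1.     -0.0013  0.2495]
 [ 0.      0.      0.      1.    ]]
```

>>> apply_moves:
  moves:
    - [-1,-30,0,-32,0,0,0]
    - [-1,-30,0,-32,0,0,0]
    - [-1,-30,0,-32,0,0,0]
    - [-1,-30,0,-32,0,0,0]
    - [-1,-30,0,-32,0,0,0]
    - [-1,-30,0,-32,0,0,0]
    - [-1,-30,0,-32,0,0,0]
    - [-1,-30,0,-32,0,0,0]
    - [-1,-30,0,-32,0,0,0]
    - [-1,-30,0,-32,0,0,0]
    - [-1,-30,0,-32,0,0,0]
    - [-1,-30,0,-32,0,0,0]
    - [-1,-30,0,-32,0,0,0]
    - [-1,-30,0,-32,0,0,0]
    - [-1,-30,0,-32,0,0,0]
    - [-1,-30,0,-32,0,0,0]

```text
time: 1.8
tool_pos: [0.4936, 0.0042, 0.2503]
tool_rot: [-0.083, 0.083, -0.702, 0.702]
contact_force: [0.3, 0.2, 0.4]
gripper_width: 1.002
```

>>> apply_moves:
  moves:
    - [-1,0,0,0,0,-8,0]
    - [-1,0,0,0,0,-8,0]
    - [-1,0,0,0,0,-8,0]
    - [-1,0,0,0,0,-8,0]
    - [-1,0,0,0,0,-8,0]
    - [-1,0,0,0,0,-8,0]
    - [-1,0,0,0,0,-8,0]
    - [-1,0,0,0,0,-8,0]
    - [-1,0,0,0,0,-8,0]
    - [-1,0,0,0,0,0,0]
    - [-1,0,0,0,0,0,0]

```text
time: 2.9
tool_pos: [0.493, 0.0023, 0.2501]
tool_rot: [0.479, -0.479, 0.52, -0.52]
contact_force: [0.4, -0.1, -0.2]
gripper_width: 1.002
```

```bash
python3 - <<'E'
from h import *
import pickle
C=cam("wrist"); cv2.imwrite("pics/w1.png",C[0]); pickle.dump(C,open("w1.pkl","wb"))
print(tool(),manip.state()['joint_pos'])
for c,s in yellow(C[0],60)[0]: print(c,s,back(c,0.068,C)[0])
E
```

```text
[[-0.0807 -0.0002  0.9967  0.493 ]
 [-0.9967  0.     -0.0807  0.0023]
 [ 0.     -1.     -0.0002  0.2502]
 [ 0.      0.      0.      1.    ]] [-0.1464 -0.2712  1.912  -0.      1.501  -0.0656]
[212.5156  45.1136] [198  30  30  32 704] [0.4385 0.1495 0.068 ]
[248.7105 194.814 ] [ 226  172   46   46 1613] [0.4562 0.0018 0.068 ]
[255.7774 285.2825] [ 238  267   36   37 1069] [ 0.452  -0.1102  0.068 ]
```

View pics/w1.png

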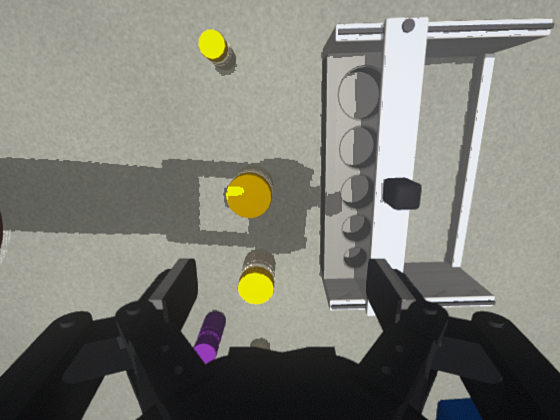

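The wrist view shows the five holes, largest at (358,92), down to (354,256). The bar is locked, with the grip block at about (403,193).

```bash
python3 - <<'E'
from h import *
import pickle
C=pickle.load(open("w1.pkl","rb")); g=cv2.cvtColor(C[0],cv2.COLOR_BGR2GRAY)
P=[]
for r in list(range(60,165,5))+list(range(222,258,4)):
    w=np.where(g[r,360:440]>190)[0]+360
    if len(w)>25: P.append((w.min()-.5,r,w.max()+.5,r))
P=np.array(P); 
L=back(P[:,:2],.1,C);Rr=back(P[:,2:],.1,C)
for Q in(L,Rr):
    p=np.polyfit(Q[:,1],Q[:,0],1); print("yaw",-np.degrees(np.arctan(p[0])),np.std(Q[:,0]-np.polyval(p,Q[:,1])), "x at y=0",p[1])
m=((g<70)&(np.indices(g.shape)[0]>165)&(np.indices(g.shape)[0]<222)&(np.indices(g.shape)[1]>370)&(np.indices(g.shape)[1]<435)).astype(np.uint8)
n,l,st,ce=cv2.connectedComponentsWithStats(m); i=1+st[1:,4].argmax(); print(st[i],ce[i],back(ce[i],.134,C),back(ce[i],.117,C))
cv2.imwrite("pics/c1.png",cv2.resize(C[0][160:230,360:450],None,fx=6,fy=6))
E
```

```text
yaw -3.005978312861092 0.00041997968227586375 x at y=0 0.5829909327843094
yaw -2.9396662537678284 0.0002500508393789782 x at y=0 0.618188096750123
[ 383  178   38   31 1010] [401.4376 193.1238] [[0.5952 0.0088 0.134 ]] [[0.6021 0.0041 0.117 ]]
```

View pics/c1.png

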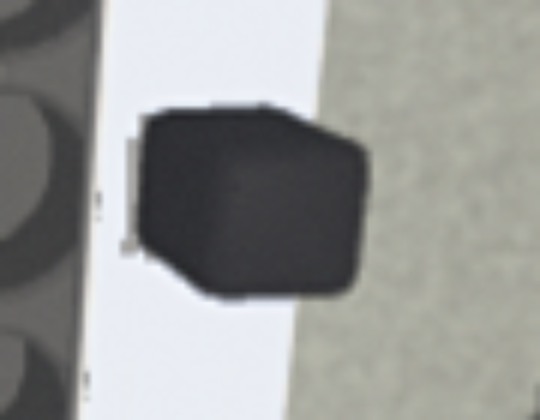

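>>> apply_moves:
  moves:
    - [-1,0,0,0,0,-1.6,0]
    - [-1,-3,0,36,0,0,0]
    - [-1,-3,0,36,0,0,0]
    - [-1,-3,0,36,0,0,0]
    - [-1,0,32,0,0,0,0]
    - [-1,0,32,0,0,0,0]
    - [-1,0,32,0,0,0,0]
    - [-1,0,32,0,0,0,0]
    - [-1,0,0,0,0,0,0]
    - [1,0,0,0,0,0,0]
    - [1,0,0,0,0,0,0]
    - [1,0,0,0,0,0,0]
    - [1,0,0,0,0,0,0]
    - [1,0,0,0,0,0,0]
    - [1,0,0,0,0,0,0]
    - [1,0,0,0,0,0,0]
    - [1,0,0,0,0,0,0]

```text
time: 4.65
tool_pos: [0.6024, 0.0057, 0.1243]
tool_rot: [-0.488, 0.487, -0.512, 0.513]
contact_force: [-1.5, 0.0, 6.3]
gripper_width: 0.268
```

>>> apply_moves:
  moves:
    - [1,0,0,8,0,0,0]
    - [1,0,0,10,0,0,0]
    - [1,0,0,10,0,0,0]
    - [1,0,0,10,0,0,0]
    - [1,0,0,10,0,0,0]
    - [1,0,0,10,0,0,0]
    - [1,0,0,10,0,0,0]
    - [1,0,0,10,0,0,0]
    - [1,0,0,6,0,0,0]
    - [1,0,0,3,0,0,0]
    - [1,0,0,1,0,0,0]

```text
time: 5.75
tool_pos: [0.675, 0.002, 0.1236]
tool_rot: [0.476, -0.498, 0.523, -0.501]
contact_force: [-67.5, 0.7, 43.0]
gripper_width: 0.272
```

>>> apply_moves:
  moves:
    - [1,0,0,1,0,0,0]
    - [1,0,0,1,0,0,0]
    - [1,0,0,1,0,0,0]
    - [1,0,0,0,0,0,0]

```text
time: 6.15
tool_pos: [0.6751, 0.002, 0.1236]
tool_rot: [0.475, -0.5, 0.524, -0.5]
contact_force: [-77.0, 0.7, 46.8]
gripper_width: 0.27
```

>>> apply_moves:
  moves:
    - [1,0,0,-4,0,0,0]
    - [1,0,0,-6,0,0,0]
    - [1,0,0,-6,0,0,0]
    - [1,0,0,-6,0,0,0]
    - [1,0,0,0,0,0,0]

```text
time: 6.65
tool_pos: [0.6699, 0.0022, 0.1237]
tool_rot: [0.487, -0.487, 0.513, -0.512]
contact_force: [-0.9, 0.9, 7.6]
gripper_width: 0.267
```

```bash
python3 - <<'E'
from h import *
import pickle
C=pickle.load(open("w1.pkl","rb"))
print(back([[358,92],[356,146],[355,192],[356,227],[354,257]],.04,C))
print(tool(), manip.state()['contact_force'])
C=cam("wrist"); cv2.imwrite("pics/w2.png",C[0]); pickle.dump(C,open("w2.pkl","wb"))
E
```

```text
[[ 0.5824  0.0989  0.04  ]
 [ 0.5798  0.0419  0.04  ]
 [ 0.5783 -0.0117  0.04  ]
 [ 0.5792 -0.0561  0.04  ]
 [ 0.5765 -0.0967  0.04  ]]
[[-0.0505 -0.0007  0.9987  0.6699]
 [-0.9987 -0.0003 -0.0505  0.0022]
 [ 0.0004 -1.     -0.0006  0.1237]
 [ 0.      0.      0.      1.    ]] [-0.933   0.8683  7.6209]
```

View pics/w2.png

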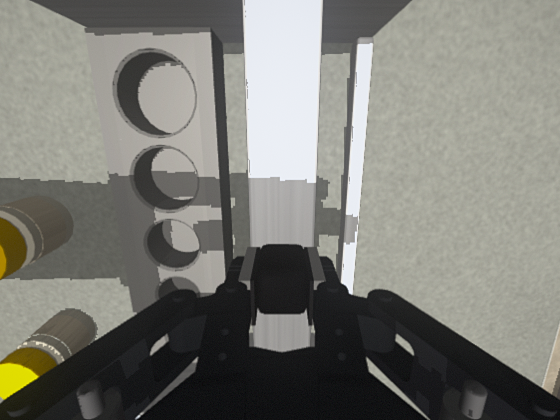

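The bar had started about 20 mm open, so what I hit was the end stop at x≈0.675. I'll push it gently back onto the stop.

>>> apply_moves:
  moves:
    - [1,0,0,3,0,0,0]
    - [1,0,0,2,0,0,0]
    - [1,0,0,1,0,0,0]
    - [1,0,0,0,0,0,0]

```text
time: 7.1
tool_pos: [0.6744, 0.002, 0.1236]
tool_rot: [0.485, -0.489, 0.514, -0.511]
contact_force: [-14.3, 0.5, 12.5]
gripper_width: 0.272
```

>>> apply_moves:
  moves:
    - [-1,0,0,0,0,0,0]
    - [-1,0,0,0,0,0,0]
    - [-1,0,0,0,0,0,0]
    - [-1,0,0,0,0,0,0]
    - [-1,0,-40,0,0,0,0]
    - [-1,0,-40,0,0,0,0]
    - [-1,0,-40,0,0,0,0]
    - [-1,0,-40,-40,0,0,0]
    - [-1,0,0,-45,0,0,0]
    - [-1,0,0,-45,0,0,0]
    - [-1,0,0,0,0,0,0]
    - [-1,0,0,0,0,0,0]

```text
time: 8.3
tool_pos: [0.5505, 0.0085, 0.2776]
tool_rot: [-0.487, 0.487, -0.512, 0.513]
contact_force: [0.7, 0.2, 0.5]
gripper_width: 1.001
```

```bash
python3 - <<'E'
from h import *
import pickle
print(tool(),manip.state()['contact_force'])
C=cam("wrist"); cv2.imwrite("pics/w3.png",C[0]); pickle.dump(C,open("w3.pkl","wb"))
print(C[3])
for c,s in yellow(C[0],60)[0]: print(c,s,back(c,0.068,C)[0])
E
```

```text
[[-0.0504  0.0009  0.9987  0.5505]
 [-0.9987 -0.     -0.0504  0.0085]
 [-0.     -1.      0.0009  0.2776]
 [ 0.      0.      0.      1.    ]] [0.6637 0.1884 0.5301]
[[ 0.9988 -0.0477 -0.0132  0.5531]
 [-0.0495 -0.956  -0.2893  0.0822]
 [ 0.0012  0.2896 -0.9571  0.401 ]
 [ 0.      0.      0.      1.    ]]
[169.0492  59.2559] [156  45  28  29 590] [0.4393 0.1496 0.068 ]
[203.7186 195.5566] [ 182  175   44   42 1432] [0.457  0.0019 0.068 ]
[211.9392 279.2577] [196 262  33  35 904] [ 0.4533 -0.1103  0.068 ]
[211.7619 357.8095] [205 355  16   9  63] [ 0.4378 -0.2367  0.068 ]
```

View pics/w3.png

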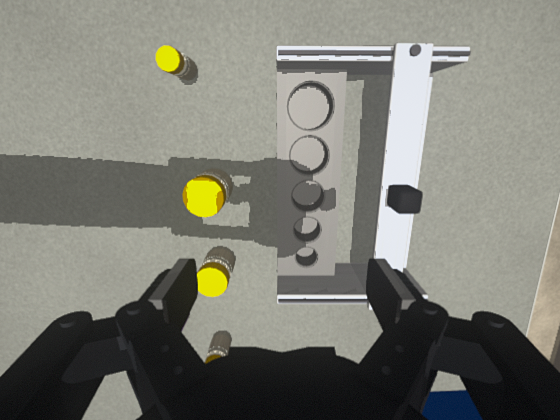

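```bash
cat > rackfit.py <<'E'
from h import *
import pickle
from scipy.optimize import minimize
from scipy.ndimage import map_coordinates
D=[26,32,38,44,50]; HY=[-.104,-.064,-.018,.034,.092]
a=np.linspace(0,2*np.pi,120)
def model(off=.002):
    P=[np.c_[(d/2000+.0015+off)*np.cos(a),h+(d/2000+.0015+off)*np.sin(a),0*a+.04] for d,h in zip(D,HY)]
    s=np.linspace(-.12,.12,150); P.append(np.c_[0*s-.04,s,0*s+.04]); P.append(np.c_[0*s+.04,s,0*s+.04])
    return np.vstack(P)
def place(p,M):
    c,s=np.cos(p[2]),np.sin(p[2]); return np.c_[p[0]+c*M[:,0]-s*M[:,1],p[1]+s*M[:,0]+c*M[:,1],M[:,2]]
if __name__=="__main__":
    C=pickle.load(open("w3.pkl","rb")); g=cv2.cvtColor(C[0],cv2.COLOR_BGR2GRAY).astype(float)
    for off in(0,.002):
      M=model(off); p=np.array([.5805,.002,-.052])
      for sg in (3,1.5,.8):
        b=cv2.GaussianBlur(np.log(g+20),(0,0),sg); G=np.hypot(cv2.Sobel(b,6,1,0),cv2.Sobel(b,6,0,1))
        f=lambda q:-np.minimum(map_coordinates(G,proj(place(q*[.01,.01,.03],M),C).T[::-1],order=1),.8*G.max()).mean()
        r=minimize(f,p/[.01,.01,.03],method="Nelder-Mead",options=dict(initial_simplex=p/[.01,.01,.03]+.4*np.vstack([np.zeros(3),np.eye(3)]))); p=r.x*[.01,.01,.03]
        print(off,sg,p,np.degrees(p[2]),r.fun)
    v=cv2.resize(C[0][40:310,260:440],None,fx=3,fy=3,interpolation=cv2.INTER_CUBIC)
    for u in proj(place(p,model(.002)),C): cv2.circle(v,tuple(int(t) for t in (u-[260,40]+.5)*3),1,(0,0,255),-1)
    cv2.imwrite("pics/fit.png",v[:600])
E
python3 rackfit.py
```

```text
0 3 [ 0.585   0.0052 -0.0624] -3.5738274752667922 -0.2978756272551989
0 1.5 [ 0.5841  0.0059 -0.0546] -3.129022534611204 -0.5886200607135116
0 0.8 [ 0.5839  0.0061 -0.0544] -3.1185771004664637 -0.8566984855434164
0.002 3 [ 0.5831  0.0062 -0.0525] -3.0063029615168073 -0.293881550960147
0.002 1.5 [ 0.5827  0.0062 -0.0508] -2.909118093048008 -0.5245729753136994
0.002 0.8 [ 0.5829  0.006  -0.0523] -2.997684011975157 -0.6637209518797628
```

View pics/fit.png

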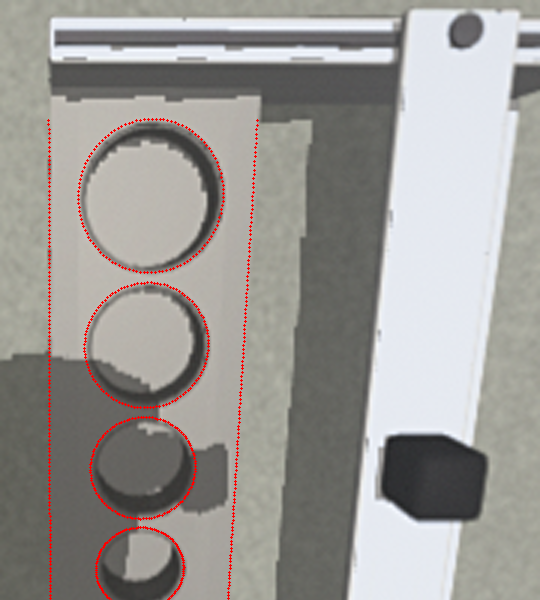

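The fit is good: rack origin at (0.583, 0.006), yaw -3.0°. Next I'll size the bottles.

```bash
cat > caps.py <<'E'
from h import *
from scipy.optimize import minimize
def caps(C,amin=60):
    out=[]
    for c,s in yellow(C[0],amin)[0]:
        p=back([[s[0]-.5,c[1]],[s[0]+s[2]-.5,c[1]]],.07,C); 
        out.append((c,(p[0]+p[1])[:2]/2,np.linalg.norm(p[1]-p[0])*1000,s))
    return out
E
python3 - <<'E'
from caps import *
import pickle
for f in ("w1.pkl","w3.pkl"):
    for o in caps(pickle.load(open(f,"rb"))): print(f,*o)
for n in("top","scene"):
    for o in caps(cam(n),20): print(n,*o)
E
```

```text
w1.pkl [212.5156  45.1136] [0.4388 0.149 ] 28.191795866461916 [198  30  30  32 704]
w1.pkl [248.7105 194.814 ] [0.4562 0.0023] 49.7529444413735 [ 226  172   46   46 1613]
w1.pkl [255.7774 285.2825] [ 0.4519 -0.109 ] 42.965407889679895 [ 238  267   36   37 1069]
w3.pkl [169.0492  59.2559] [0.4405 0.1492] 29.084699867962556 [156  45  28  29 590]
w3.pkl [203.7186 195.5566] [0.4573 0.0024] 51.97640349601968 [ 182  175   44   42 1432]
w3.pkl [211.9392 279.2577] [ 0.454  -0.1092] 42.68093041930085 [196 262  33  35 904]
w3.pkl [211.7619 357.8095] [ 0.4395 -0.2348] 22.756516412025388 [205 355  16   9  63]
top [321.472  244.9068] [ 0.4512 -0.1118] 41.935717604676626 [315 238  14  15 161]
top [370.2471 246.    ] [ 0.4363 -0.2563] 32.99045520452929 [365 241  11  11  85]
top [199.2255 255.8824] [0.4474 0.256 ] 32.94931926449186 [194 251  11  11 102]
top [234.3529 256.2549] [0.4379 0.1502] 23.89718328694805 [231 253   8   8  51]
scene [550.7097   3.9032] [-0.9665  0.1935] 64.15345871730712 [545   0  14   9  31]
scene [386.4688  21.2188] [-0.3767 -0.2302] 33.7687935338912 [382  19   9   6  32]
sce
[... 468 characters left out ...]
2777669533 [515  78  21  16 153]
scene [551.0577  92.1346] [-0.4367  0.3832] 47.01407992840789 [545  88  13   9  52]
scene [543.4    102.6889] [-0.3687  0.3827] 42.0384376479965 [538  99  12   8  45]
scene [518.8571 128.7959] [-0.2     0.3665] 51.83821988176011 [511 124  16  10  49]
scene [222.1954 143.4368] [ 0.4394 -0.2573] 31.58251541266158 [217 139  11  11  87]
scene [257.3165 174.4964] [ 0.4549 -0.1081] 38.08519879875007 [250 167  14  16 139]
scene [286.1976 197.3387] [0.4573 0.0015] 52.524137565096574 [277 189  20  19 248]
scene [335.6905 225.7143] [0.4402 0.1499] 25.313946630220446 [331 221  10  11  84]
scene [367.4293 252.6196] [0.4485 0.2541] 39.249745058511465 [360 246  16  15 184]
```

All five are there: 50 at (.457,.002), 44 at (.453,-.110), 26 at (.439,.149), 32 at (.438,-.257), 38 at (.448,.255). I'll start with the 50.

>>> apply_moves:
  moves:
    - [-1,4,0,-46,0,0,0]
    - [-1,7,0,-47,0,0,0]
    - [-1,0,38,0,0,0,0]
    - [-1,0,40,0,0,0,0]
    - [-1,0,40,0,0,0,0]
    - [-1,0,40,0,0,0,0]
    - [-1,0,30,0,0,0,0]
    - [-1,0,30,0,0,0,0]
    - [-1,0,0,0,0,0,0]
    - [1,0,0,0,0,0,0]
    - [1,0,0,0,0,0,0]
    - [1,0,0,0,0,0,0]
    - [1,0,0,0,0,0,0]
    - [1,0,0,0,0,0,0]

```text
time: 9.85
tool_pos: [0.46, 0.0017, 0.0624]
tool_rot: [-0.488, 0.486, -0.511, 0.514]
contact_force: [-0.1, -0.3, 6.3]
gripper_width: 0.57
```

```bash
python3 - <<'E'
from h import *
import pickle
C=pickle.load(open("w3.pkl","rb")); g=cv2.cvtColor(C[0],cv2.COLOR_BGR2GRAY)
P=[]
for r in list(range(75,175,5))+list(range(222,255,4)):
    w=np.where(g[r,365:440]>190)[0]+365
    if len(w)>25: P.append((w.min()-.5,r,w.max()+.5,r))
P=np.array(P); s=[]
for Q in(back(P[:,:2],.1,C),back(P[:,2:],.1,C)):
    p=np.polyfit(Q[:,1],Q[:,0],1); s.append(np.polyval(p,.002)); print(np.degrees(np.arctan(p[0])),s)
print(np.mean(s))
E
```

```text
2.985084916409402 [np.float64(0.6557644681533991)]
2.8930353282154164 [np.float64(0.6557644681533991), np.float64(0.694214523363813)]
0.674989495758606
```

>>> apply_moves:
  moves:
    - [1,0,-20,0,0,0,0]
    - [1,0,-40,0,0,0,0]
    - [1,0,-40,0,0,0,0]
    - [1,0,0,0,0,0,0]

```text
time: 10.25
tool_pos: [0.4616, 0.0015, 0.1669]
tool_rot: [-0.49, 0.484, -0.509, 0.516]
contact_force: [-0.4, -0.2, -0.2]
gripper_width: 0.569
```

```bash
cat >> h.py <<'E'
def Rdes(yaw=-3.0):
    c,s=np.cos(np.radians(yaw)),np.sin(np.radians(yaw))
    return np.array([[s,0,c],[-c,0,s],[0,-1,0]]).astype(float)  # columns: tool x=-rack y, y=down, z=rack x
H={26:(.5781,-.0979),32:(.5802,-.0579),38:(.5826,-.0120),44:(.5853,.0400),50:(.5883,.0979)}
def to(x,y,z):
    T=tool(); Rt=Rdes(); d=Rt.T@(np.array([x,y,z])-T[:3,3])*1000
    print("shift(desired axes)",d.round(1),"rot",R.from_matrix(T[:3,:3].T@Rt).as_rotvec(degrees=True).round(2))
E
python3 -c "
from h import *
to(*H[50],.167)"
```

```text
shift(desired axes) [-102.9   -0.1  121.5] rot [-0.74  0.11  0.08]
```

>>> apply_moves:
  moves:
    - [1,0,0,0,-0.6,0,0]
    - [1,-26,0,30,0,0,0]
    - [1,-26,0,30,0,0,0]
    - [1,-26,0,30,0,0,0]
    - [1,-25,0,31,0,0,0]
    - [1,0,40,0,0,0,0]
    - [1,0,0,0,0,0,0]
    - [1,0,0,0,0,0,0]

```text
time: 11.05
tool_pos: [0.581, 0.0988, 0.1153]
tool_rot: [0.483, -0.492, 0.517, -0.508]
contact_force: [-0.7, 0.3, -1.6]
gripper_width: 0.562
```

```bash
python3 -c "
from h import *
to(*H[50],.0704); print(tool()[:3,3])
cv2.imwrite('pics/w4.png',cam('wrist')[0])"
```

```text
shift(desired axes) [ 0.5 44.9  7.3] rot [0.98 0.12 0.04]
[0.581  0.0988 0.1153]
```

View pics/w4.png

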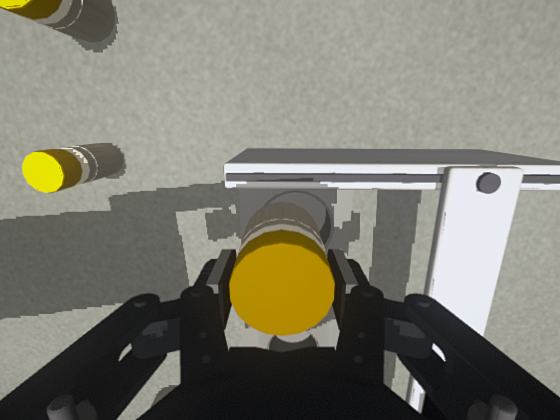

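>>> apply_moves:
  moves:
    - [1,0,0,7,0,0,0]
    - [1,0,0,0,0,0,0]
    - [1,0,0,0,0,0,0]
    - [1,0,0,0,0,0,0]
    - [1,0,0,0,0,0,0]

```text
time: 11.6
tool_pos: [0.5904, 0.0984, 0.1187]
tool_rot: [0.485, -0.49, 0.515, -0.51]
contact_force: [-0.2, 0.7, -1.9]
gripper_width: 0.571
```

```bash
python3 -c "
from h import *
to(*H[50],.0704)"
```

```text
shift(desired axes) [ 0.6 48.3 -2. ] rot [ 0.57  0.1  -0.  ]
```

>>> apply_moves:
  moves:
    - [1,1,0,-2,0.6,0,0]
    - [1,0,0,0,0,0,0]
    - [1,0,12,0,0,0,0]
    - [1,0,8,0,0,0,0]
    - [1,0,6,0,0,0,0]
    - [1,0,4,0,0,0,0]
    - [1,0,4,0,0,0,0]
    - [1,0,0,0,0,0,0]
    - [1,0,0,0,0,0,0]

```text
time: 12.5
tool_pos: [0.5882, 0.0977, 0.0841]
tool_rot: [0.487, -0.487, 0.513, -0.512]
contact_force: [1.5, 0.6, -1.1]
gripper_width: 0.564
```

```bash
python3 -c "
from h import *
to(*H[50],.0704); print(manip.state()['contact_force'])"
```

```text
shift(desired axes) [-0.2 13.7  0. ] rot [ 0.01  0.11 -0.01]
[ 1.4886  0.5896 -1.1429]
```

>>> apply_moves:
  moves:
    - [1,0,5,0,0,0,0]
    - [1,0,4,0,0,0,0]
    - [1,0,3,0,0,0,0]
    - [1,0,2,0,0,0,0]
    - [1,0,0,0,0,0,0]
    - [1,0,0,0,0,0,0]

```text
time: 13.1
tool_pos: [0.5883, 0.0976, 0.0705]
tool_rot: [0.487, -0.487, 0.512, -0.512]
contact_force: [0.7, 1.6, 0.5]
gripper_width: 0.563
```

>>> apply_moves:
  moves:
    - [-1,0,0,0,0,0,0]
    - [-1,0,0,0,0,0,0]
    - [-1,0,0,0,0,0,0]
    - [-1,0,-20,0,0,0,0]
    - [-1,0,-40,0,0,0,0]
    - [-1,0,-40,0,0,0,0]
    - [-1,16,-30,-24,0,0,0]
    - [-1,40,0,-25,0,0,0]
    - [-1,40,0,-25,0,0,0]
    - [-1,40,0,-25,0,0,0]
    - [-1,40,0,-25,0,0,0]
    - [-1,37,0,0,0,0,0]
    - [-1,0,0,0,0,0,0]
    - [-1,0,0,0,0,0,0]
    - [-1,0,0,0,0,0,0]
    - [-1,0,0,0,0,0,0]

```text
time: 14.7
tool_pos: [0.4539, -0.1079, 0.2002]
tool_rot: [0.488, -0.488, 0.512, -0.512]
contact_force: [-0.4, 0.6, 1.0]
gripper_width: 1.001
```

```bash
python3 -c "
from caps import *
print(tool()[:3,3])
C=cam('wrist');cv2.imwrite('pics/w5.png',C[0])
for o in caps(C): print(*o)
for n in ('scene','top'):
  C=cam(n)
  if n=='scene': cv2.imwrite('pics/s5.png',C[0])
  for o in caps(C,20):
    if o[1][0]>0: print(n,*o)
"
```

```text
[ 0.4539 -0.1079  0.2002]
[279.674  209.0778] [ 0.4514 -0.1115] 43.094343319356085 [ 257  185   47   49 1736]
[273.1462 336.3478] [ 0.437 -0.252] 30.728384717393567 [259 320  29  33 759]
scene [222.4471 143.2   ] [ 0.4388 -0.258 ] 31.595335991149394 [217 139  11  11  85]
scene [255.7337 173.8693] [ 0.4552 -0.1115] 43.57109466501289 [248 166  16  17 199]
scene [335.6629 226.0225] [0.4401 0.1514] 27.8353433262378 [331 221  11  12  89]
scene [280.9878 251.614 ] [0.5857 0.0942] 50.99214856291824 [271 242  21  21 329]
scene [367.4262 252.5792] [0.4484 0.2541] 39.25192314252445 [360 246  16  15 183]
top [248.575 205.835] [0.5885 0.0982] 48.78302631992367 [241 198  16  16 200]
top [317.451  246.0392] [ 0.4487 -0.101 ] 20.95698462682966 [315 240   7  13  51]
top [370.2558 246.0581] [ 0.4361 -0.2563] 32.989661744655955 [365 241  11  11  86]
top [199.21 255.9 ] [0.4474 0.256 ] 32.94908060959191 [194 251  11  11 100]
top [234.1458 256.2083] [0.4381 0.1502] 23.897638816745882 [231 253   8   8  48]
```

View pics/w5.png

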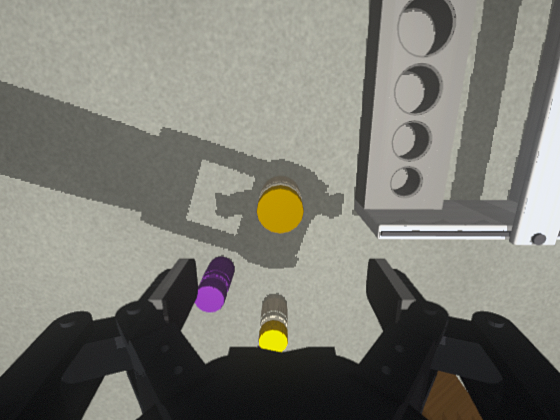

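>>> apply_moves:
  moves:
    - [-1,3,28,-2,0,0,0]
    - [-1,0,40,0,0,0,0]
    - [-1,0,40,0,0,0,0]
    - [-1,0,30,0,0,0,0]
    - [-1,0,0,0,0,0,0]
    - [-1,0,0,0,0,0,0]
    - [1,0,0,0,0,0,0]
    - [1,0,0,0,0,0,0]
    - [1,0,0,0,0,0,0]
    - [1,0,0,0,0,0,0]
    - [1,0,0,0,0,0,0]
    - [1,0,0,0,0,0,0]

```text
time: 16.05
tool_pos: [0.4529, -0.1124, 0.0644]
tool_rot: [-0.488, 0.487, -0.511, 0.514]
contact_force: [-2.0, 0.5, 5.3]
gripper_width: 0.501
```

```bash
python3 -c "
from h import *
to(*H[44],.167); print(tool()[:3,3])"
```

```text
shift(desired axes) [-159.1 -102.6  124.2] rot [-0.18  0.11  0.07]
[ 0.4529 -0.1124  0.0644]
```

>>> apply_moves:
  moves:
    - [1,0,-25,0,0,0,0]
    - [1,0,-40,0,0,0,0]
    - [1,0,-38,0,0,0,0]
    - [1,-40,0,31,0,0,0]
    - [1,-40,0,31,0,0,0]
    - [1,-40,0,31,0,0,0]
    - [1,-39,0,31,0,0,0]
    - [1,0,30,0,0,0,0]
    - [1,0,16,0,0,0,0]
    - [1,0,0,0,0,0,0]
    - [1,0,0,0,0,0,0]
    - [1,0,0,0,0,0,0]
    - [1,0,0,0,0,0,0]
    - [1,0,0,0,0,0,0]

```text
time: 17.45
tool_pos: [0.5827, 0.039, 0.1206]
tool_rot: [-0.488, 0.487, -0.512, 0.513]
contact_force: [-0.1, 0.1, -0.8]
gripper_width: 0.492
```

```bash
python3 -c "
from h import *
to(*H[44],.0724)"
```

```text
shift(desired axes) [-1.2 48.2  2.5] rot [-0.11  0.07 -0.  ]
```

>>> apply_moves:
  moves:
    - [1,-0.6,0,2.5,0,0,0]
    - [1,0,12,0,0,0,0]
    - [1,0,8,0,0,0,0]
    - [1,0,6,0,0,0,0]
    - [1,0,4,0,0,0,0]
    - [1,0,4,0,0,0,0]
    - [1,0,0,0,0,0,0]
    - [1,0,0,0,0,0,0]

```text
time: 18.25
tool_pos: [0.5849, 0.04, 0.085]
tool_rot: [-0.487, 0.487, -0.512, 0.513]
contact_force: [4.2, 1.7, -2.8]
gripper_width: 0.492
```

```bash
python3 -c "
from h import *
to(*H[44],.0724)"
```

```text
shift(desired axes) [ 0.  12.6  0.4] rot [-0.03  0.11 -0.02]
```

>>> apply_moves:
  moves:
    - [1,0,4,0.5,0,0,0]
    - [1,0,4,0,0,0,0]
    - [1,0,3,0,0,0,0]
    - [1,0,1.5,0,0,0,0]
    - [1,0,0,0,0,0,0]
    - [1,0,0,0,0,0,0]

```text
time: 18.85
tool_pos: [0.5852, 0.0398, 0.0726]
tool_rot: [-0.487, 0.487, -0.512, 0.512]
contact_force: [3.0, 1.1, -2.0]
gripper_width: 0.494
```

>>> apply_moves:
  moves:
    - [-1,0,0,0,0,0,0]
    - [-1,0,0,0,0,0,0]
    - [-1,0,0,0,0,0,0]
    - [-1,0,-18,0,0,0,0]
    - [-1,0,-40,0,0,0,0]
    - [-1,0,-40,0,0,0,0]
    - [-1,-22,-30,-32,0,0,0]
    - [-1,-20,0,-30,0,0,0]
    - [-1,-20,0,-30,0,0,0]
    - [-1,-20,0,-30,0,0,0]
    - [-1,-20,0,-30,0,0,0]
    - [-1,0,0,0,0,0,0]
    - [-1,0,0,0,0,0,0]
    - [-1,0,0,0,0,0,0]
    - [-1,0,0,0,0,0,0]

```text
time: 20.35
tool_pos: [0.4393, 0.1488, 0.2009]
tool_rot: [-0.487, 0.487, -0.513, 0.513]
contact_force: [0.1, -0.4, 0.8]
gripper_width: 0.998
```

```bash
cat > see.py <<'E'
from caps import *
import sys
print(tool()[:3,3])
C=cam('wrist');cv2.imwrite(f'pics/{sys.argv[1]}.png',C[0])
for c,p,w,s in caps(C): print(c,p,w.round(1),s,"bbox ctr",back([s[0]+s[2]/2-.5,s[1]+s[3]/2-.5],.068,C)[0][:2])
C=cam('scene');cv2.imwrite(f'pics/s{sys.argv[1]}.png',C[0])
for o in caps(C,20):
    if o[1][0]>0: print('scene',*o)
E
python3 see.py 6
```

```text
[0.4393 0.1488 0.2009]
[285.2613  79.8881] [0.4469 0.254 ] 37.3 [ 263   55   46   51 1787] bbox ctr [0.4469 0.2542]
[280.7172 201.2212] [0.4376 0.1523] 25.5 [267 187  28  30 633] bbox ctr [0.4375 0.1515]
[439.1693 249.2457] [0.588  0.0967] 58.0 [ 410  223   60   54 2422] bbox ctr [0.5891 0.0954]
[435.9467 293.783 ] [0.5872 0.0474] 42.7 [413 279  42  37 825] bbox ctr [0.5888 0.0422]
scene [222.0886 142.9367] [ 0.4381 -0.2587] 31.60960614476785 [217 139  11  10  79]
scene [335.7333 226.0444] [0.4402 0.1514] 27.834461231456917 [331 221  11  12  90]
scene [264.2275 236.6009] [0.5817 0.0365] 44.615280725675674 [256 229  18  16 233]
scene [280.9488 251.6476] [0.5858 0.0943] 50.989810670825456 [271 242  21  21 332]
scene [367.4481 252.5847] [0.4485 0.2541] 39.25162800931525 [360 246  16  15 183]
```

>>> apply_moves:
  moves:
    - [-1,-2,28,-1,0,0,0]
    - [-1,0,40,0,0,0,0]
    - [-1,0,40,0,0,0,0]
    - [-1,0,30,0,0,0,0]
    - [-1,0,0,0,0,0,0]
    - [-1,0,0,0,0,0,0]
    - [1,0,0,0,0,0,0]
    - [1,0,0,0,0,0,0]
    - [1,0,0,0,0,0,0]
    - [1,0,0,0,0,0,0]
    - [1,0,0,0,0,0,0]
    - [1,0,0,0,0,0,0]
    - [1,0,0,0,0,0,0]

```text
time: 21.75
tool_pos: [0.4386, 0.1516, 0.064]
tool_rot: [-0.488, 0.487, -0.512, 0.513]
contact_force: [0.2, -0.0, 6.5]
gripper_width: 0.283
```

```bash
python3 -c "
from h import *
to(*H[26],.17); print(tool()[:3,3])"
```

```text
shift(desired axes) [ 241.9 -106.   152.4] rot [-0.11  0.11 -0.02]
[0.4386 0.1516 0.064 ]
```

>>> apply_moves:
  moves:
    - [1,0,-25,0,0,0,0]
    - [1,0,-40,0,0,0,0]
    - [1,0,-41,0,0,0,0]
    - [1,40,0,25,0,0,0]
    - [1,40,0,25,0,0,0]
    - [1,40,0,25,0,0,0]
    - [1,40,0,25,0,0,0]
    - [1,40,0,26,0,0,0]
    - [1,42,0,26,0,0,0]
    - [1,0,0,0,0,0,0]
    - [1,0,30,0,0,0,0]
    - [1,0,18,0,0,0,0]
    - [1,0,0,0,0,0,0]
    - [1,0,0,0,0,0,0]
    - [1,0,0,0,0,0,0]
    - [1,0,0,0,0,0,0]

```text
time: 23.35
tool_pos: [0.5781, -0.0979, 0.1225]
tool_rot: [-0.488, 0.487, -0.512, 0.513]
contact_force: [-0.5, -0.0, -0.2]
gripper_width: 0.285
```

```bash
python3 -c "
from h import *
to(*H[26],.072)"
```

```text
shift(desired axes) [-0.  50.5 -0. ] rot [-0.15  0.13  0.03]
```

>>> apply_moves:
  moves:
    - [1,0,12,0.5,0,0,0]
    - [1,0,9,0,0,0,0]
    - [1,0,6,0,0,0,0]
    - [1,0,4,0,0,0,0]
    - [1,0,4,0,0,0,0]
    - [1,0,0,0,0,0,0]
    - [1,0,0,0,0,0,0]

```text
time: 24.05
tool_pos: [0.5777, -0.098, 0.0858]
tool_rot: [0.487, -0.487, 0.513, -0.512]
contact_force: [0.1, 0.9, -0.4]
gripper_width: 0.277
```

```bash
python3 -c "
from h import *
to(*H[26],.072)"
```

```text
shift(desired axes) [-0.1 13.8  0.4] rot [ 0.01  0.11 -0.  ]
```

>>> apply_moves:
  moves:
    - [1,0,5,0,0,0,0]
    - [1,0,4,0,0,0,0]
    - [1,0,3,0,0,0,0]
    - [1,0,1.5,0,0,0,0]
    - [1,0,0,0,0,0,0]
    - [1,0,0,0,0,0,0]

```text
time: 24.65
tool_pos: [0.5778, -0.098, 0.0723]
tool_rot: [-0.487, 0.487, -0.512, 0.512]
contact_force: [0.3, 0.3, -0.5]
gripper_width: 0.284
```

>>> apply_moves:
  moves:
    - [-1,0,0,0,0,0,0]
    - [-1,0,0,0,0,0,0]
    - [-1,0,0,0,0,0,0]
    - [-1,0,-18,0,0,0,0]
    - [-1,0,-40,0,0,0,0]
    - [-1,0,-40,0,0,0,0]
    - [-1,-38,-30,-17,0,0,0]
    - [-1,-38,0,-17,0,0,0]
    - [-1,-38,0,-17,0,0,0]
    - [-1,-38,0,-17,0,0,0]
    - [-1,-38,0,-17,0,0,0]
    - [-1,-38,0,-16,0,0,0]
    - [-1,-39,0,-16,0,0,0]
    - [-1,-39,0,-16,0,0,0]
    - [-1,-39,0,-16,0,0,0]
    - [-1,0,0,0,0,0,0]
    - [-1,0,0,0,0,0,0]
    - [-1,0,0,0,0,0,0]
    - [-1,0,0,0,0,0,0]

```text
time: 26.55
tool_pos: [0.4473, 0.2521, 0.1996]
tool_rot: [-0.487, 0.487, -0.513, 0.513]
contact_force: [0.3, -0.4, 0.2]
gripper_width: 0.998
```

```bash
python3 see.py 7
```

```text
[0.4473 0.2521 0.1996]
[281.9424 201.1549] [0.447 0.256] 37.2 [ 262  180   41   43 1336] bbox ctr [0.447  0.2556]
[432.4405 388.6071] [0.6051 0.0271] 11.4 [427 379  10  20  84] bbox ctr [0.6063 0.0249]
scene [222.2824 143.2588] [ 0.4389 -0.2578] 31.592149852402976 [217 139  11  11  85]
scene [226.5375 203.6   ] [ 0.5755 -0.1027] 26.05562930589639 [222 199  10  10  80]
scene [264.25   236.6864] [0.5819 0.0367] 44.60991883173444 [256 229  18  17 236]
scene [280.9605 251.5684] [0.5856 0.0942] 50.9953205118604 [271 242  21  21 329]
scene [367.4868 252.8677] [0.4491 0.2545] 39.2363493771 [360 246  16  16 189]
```

>>> apply_moves:
  moves:
    - [-1,-3,28,0,0,0,0]
    - [-1,0,40,0,0,0,0]
    - [-1,0,40,0,0,0,0]
    - [-1,0,28,0,0,0,0]
    - [-1,0,0,0,0,0,0]
    - [-1,0,0,0,0,0,0]
    - [1,0,0,0,0,0,0]
    - [1,0,0,0,0,0,0]
    - [1,0,0,0,0,0,0]
    - [1,0,0,0,0,0,0]
    - [1,0,0,0,0,0,0]
    - [1,0,0,0,0,0,0]
    - [1,0,0,0,0,0,0]

```text
time: 27.95
tool_pos: [0.4482, 0.2567, 0.0654]
tool_rot: [-0.488, 0.486, -0.512, 0.513]
contact_force: [-0.1, 0.5, 6.1]
gripper_width: 0.424
```

```bash
python3 -c "
from h import *
to(*H[38],.17); print(tool()[:3,3])"
```

```text
shift(desired axes) [ 261.3 -104.6  148.2] rot [-0.17  0.12 -0.08]
[0.4482 0.2567 0.0654]
```

>>> apply_moves:
  moves:
    - [1,0,-25,0,0,0,0]
    - [1,0,-40,0,0,0,0]
    - [1,0,-41,0,0,0,0]
    - [1,37,0,21,0,0,0]
    - [1,37,0,21,0,0,0]
    - [1,37,0,21,0,0,0]
    - [1,37,0,21,0,0,0]
    - [1,37,0,21,0,0,0]
    - [1,37,0,21,0,0,0]
    - [1,38,0,22,0,0,0]
    - [1,0,0,0,0,0,0]
    - [1,0,30,0,0,0,0]
    - [1,0,18,0,0,0,0]
    - [1,0,0,0,0,0,0]
    - [1,0,0,0,0,0,0]
    - [1,0,0,0,0,0,0]
    - [1,0,0,0,0,0,0]

```text
time: 29.65
tool_pos: [0.5825, -0.0108, 0.1233]
tool_rot: [-0.488, 0.487, -0.512, 0.513]
contact_force: [-0.5, -0.9, 0.1]
gripper_width: 0.425
```

```bash
python3 -c "
from h import *
to(*H[38],.0734)"
```

```text
shift(desired axes) [ 1.2 49.9  0.2] rot [-0.15  0.14  0.01]
```

>>> apply_moves:
  moves:
    - [1,0.2,12,0.5,0,0,0]
    - [1,0,9,0,0,0,0]
    - [1,0,6,0,0,0,0]
    - [1,0,4,0,0,0,0]
    - [1,0,4,0,0,0,0]
    - [1,0,0,0,0,0,0]
    - [1,0,0,0,0,0,0]

```text
time: 30.35
tool_pos: [0.5821, -0.0111, 0.0864]
tool_rot: [0.487, -0.487, 0.513, -0.512]
contact_force: [3.0, 0.1, -1.5]
gripper_width: 0.423
```

```bash
python3 -c "
from h import *
to(*H[38],.0734)"
```

```text
shift(desired axes) [ 0.9 13.   0.5] rot [-0.01  0.11 -0.02]
```

>>> apply_moves:
  moves:
    - [1,0,5,0.5,0,0,0]
    - [1,0,4,0,0,0,0]
    - [1,0,3,0,0,0,0]
    - [1,0,1,0,0,0,0]
    - [1,0,0,0,0,0,0]
    - [1,0,0,0,0,0,0]

```text
time: 30.95
tool_pos: [0.5824, -0.0112, 0.0734]
tool_rot: [0.487, -0.487, 0.513, -0.512]
contact_force: [1.0, 1.3, 0.1]
gripper_width: 0.426
```

>>> apply_moves:
  moves:
    - [-1,0,0,0,0,0,0]
    - [-1,0,0,0,0,0,0]
    - [-1,0,0,0,0,0,0]
    - [-1,0,-18,0,0,0,0]
    - [-1,0,-40,0,0,0,0]
    - [-1,0,-40,0,0,0,0]
    - [-1,36,-30,-19,0,0,0]
    - [-1,36,0,-19,0,0,0]
    - [-1,36,0,-19,0,0,0]
    - [-1,36,0,-19,0,0,0]
    - [-1,36,0,-19,0,0,0]
    - [-1,36,0,-19,0,0,0]
    - [-1,37,0,-18,0,0,0]
    - [-1,0,0,0,0,0,0]
    - [-1,0,0,0,0,0,0]
    - [-1,0,0,0,0,0,0]
    - [-1,0,0,0,0,0,0]

```text
time: 32.65
tool_pos: [0.4387, -0.2559, 0.2011]
tool_rot: [0.488, -0.488, 0.512, -0.512]
contact_force: [0.1, 0.4, -0.7]
gripper_width: 1.0
```

```bash
python3 see.py 8
```

```text
[ 0.4387 -0.2559  0.2011]
[451.3878   7.9215] [ 0.577  -0.1055] 33.0 [433   0  43  21 637] bbox ctr [ 0.5783 -0.1063]
[279.9227 206.8174] [ 0.4359 -0.2576] 31.2 [263 189  34  36 931] bbox ctr [ 0.4358 -0.2579]
scene [222.129  143.3871] [ 0.4393 -0.2575] 31.58520460354976 [217 138  11  13  93]
scene [226.4878 203.8293] [ 0.576  -0.1022] 26.046649501857942 [222 199  10  12  82]
scene [249.2765 223.6353] [ 0.5803 -0.0177] 37.886014005172946 [242 217  15  14 170]
scene [264.1429 236.6723] [0.5827 0.0357] 47.089522863954016 [255 229  19  17 238]
scene [280.9729 251.6627] [0.5858 0.0943] 50.988763129661315 [271 242  21  21 332]
```

View pics/8.png

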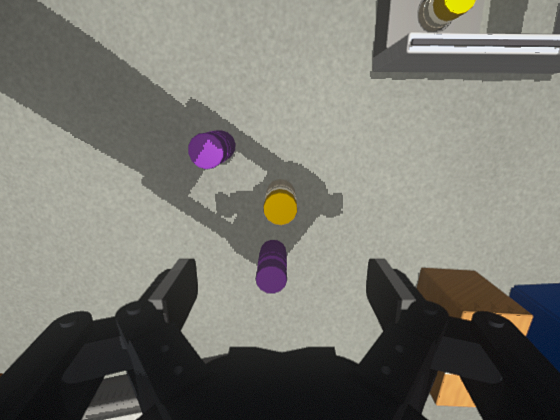

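The 32 is at (280,207) between the purple look-alikes at (207,155) and (271,275). There is enough room for the jaws along x.

>>> apply_moves:
  moves:
    - [-1,1.5,28,-2,0,0,0]
    - [-1,0,40,0,0,0,0]
    - [-1,0,40,0,0,0,0]
    - [-1,0,30,0,0,0,0]
    - [-1,0,0,0,0,0,0]
    - [-1,0,0,0,0,0,0]
    - [1,0,0,0,0,0,0]
    - [1,0,0,0,0,0,0]
    - [1,0,0,0,0,0,0]
    - [1,0,0,0,0,0,0]
    - [1,0,0,0,0,0,0]
    - [1,0,0,0,0,0,0]
    - [1,0,0,0,0,0,0]

```text
time: 34.05
tool_pos: [0.4371, -0.2591, 0.0647]
tool_rot: [-0.487, 0.487, -0.512, 0.513]
contact_force: [0.7, 0.8, 6.7]
gripper_width: 0.357
```

```bash
python3 -c "
from h import *
to(*H[32],.19); print(tool()[:3,3])"
```

```text
shift(desired axes) [-208.4 -125.3  132.4] rot [-0.12  0.1   0.09]
[ 0.4371 -0.2591  0.0647]
```

>>> apply_moves:
  moves:
    - [1,0,-25,0,0,0,0]
    - [1,0,-45,0,0,0,0]
    - [1,0,-45,0,0,0,0]
    - [1,-35,0,22,0,0,0]
    - [1,-35,0,22,0,0,0]
    - [1,-35,0,22,0,0,0]
    - [1,-34,0,22,0,0,0]
    - [1,-34,0,22,0,0,0]
    - [1,-34,0,22,0,0,0]
    - [1,0,0,0,0,0,0]
    - [1,0,40,0,0,0,0]
    - [1,0,16,0,0,0,0]
    - [1,0,0,0,0,0,0]
    - [1,0,0,0,0,0,0]
    - [1,0,0,0,0,0,0]
    - [1,0,0,0,0,0,0]

```text
time: 35.65
tool_pos: [0.5794, -0.0588, 0.1241]
tool_rot: [-0.488, 0.487, -0.512, 0.513]
contact_force: [0.3, -0.2, -1.0]
gripper_width: 0.35
```

```bash
python3 -c "
from h import *
to(*H[32],.0727)"
```

```text
shift(desired axes) [-0.9 51.4  0.8] rot [-0.16  0.08  0.03]
```

>>> apply_moves:
  moves:
    - [1,0,13,1,0,0,0]
    - [1,0,9,0,0,0,0]
    - [1,0,6,0,0,0,0]
    - [1,0,4,0,0,0,0]
    - [1,0,4,0,0,0,0]
    - [1,0,0,0,0,0,0]
    - [1,0,0,0,0,0,0]

```text
time: 36.35
tool_pos: [0.5793, -0.0581, 0.086]
tool_rot: [0.487, -0.487, 0.513, -0.512]
contact_force: [1.5, 1.2, -1.9]
gripper_width: 0.357
```

```bash
python3 -c "
from h import *
to(*H[32],.0727)"
```

```text
shift(desired axes) [-0.3 13.3  0.8] rot [ 0.02  0.11 -0.01]
```

>>> apply_moves:
  moves:
    - [1,0,5,0.5,0,0,0]
    - [1,0,4,0,0,0,0]
    - [1,0,3,0,0,0,0]
    - [1,0,1,0,0,0,0]
    - [1,0,0,0,0,0,0]
    - [1,0,0,0,0,0,0]

```text
time: 36.95
tool_pos: [0.5798, -0.0583, 0.0732]
tool_rot: [0.487, -0.487, 0.512, -0.512]
contact_force: [-0.2, -0.2, 0.7]
gripper_width: 0.356
```

>>> apply_moves:
  moves:
    - [-1,0,0,0,0,0,0]
    - [-1,0,0,0,0,0,0]
    - [-1,0,0,0,0,0,0]
    - [-1,0,-18,0,0,0,0]
    - [-1,0,-40,0,0,0,0]
    - [-1,0,-40,0,0,0,0]
    - [-1,0,-40,0,0,0,0]
    - [-1,-30,-40,0,0,0,0]
    - [-1,-40,0,0,0,0,0]
    - [-1,0,0,0,0,0,0]
    - [-1,0,0,0,0,0,0]
    - [-1,0,0,0,0,0,0]
    - [-1,0,0,0,0,0,0]

```text
time: 38.25
tool_pos: [0.583, 0.0107, 0.2502]
tool_rot: [0.486, -0.487, 0.513, -0.512]
contact_force: [1.1, -0.1, 0.7]
gripper_width: 0.998
```

```bash
cat > chk.py <<'E'
from rackfit import *
import sys
C=cam("wrist"); print(tool()[:3,3]); v=C[0].copy()
for d,h in zip(D,HY):
    for z,c in((.078,(0,0,255)),(.04,(255,0,0))):
        M=np.c_[d/2000*np.cos(a),h+d/2000*np.sin(a),0*a+z]
        cv2.polylines(v,[proj(place([.5835,.006,np.radians(-3)],M),C).astype(int)],True,c,1)
cv2.imwrite(f"pics/{sys.argv[1]}.png",np.hstack([cv2.resize(C[0],None,fx=.71,fy=.71),cv2.resize(v,None,fx=.71,fy=.71)]) if 0 else v)
E
python3 chk.py chk1; python3 see.py 9
```

```text
[0.5831 0.0107 0.2504]
[0.5831 0.0107 0.2504]
[282.3286 107.4123] [0.5868 0.0971] 50.7 [ 257   81   51   54 2127] bbox ctr [0.5868 0.0971]
[282.0635 166.3148] [0.5839 0.0386] 45.2 [ 261  145   43   44 1401] bbox ctr [0.5839 0.0381]
[282.2456 213.7617] [ 0.5818 -0.0138] 37.5 [266 196  34  36 961] bbox ctr [ 0.5818 -0.0141]
[282.1636 251.5856] [ 0.579  -0.0594] 31.0 [269 237  27  30 654] bbox ctr [ 0.5789 -0.0602]
[282.3227 282.3886] [ 0.5775 -0.0995] 26.2 [272 270  22  25 440] bbox ctr [ 0.5775 -0.1002]
scene [226.1111 204.6528] [ 0.5778 -0.1004] 26.01445538099552 [222 199  10  12  72]
scene [237.303  213.4621] [ 0.5788 -0.0613] 33.34826372440175 [231 207  13  14 132]
scene [249.5372 224.3989] [ 0.5811 -0.0152] 40.366570386525545 [242 217  16  16 188]
scene [264.1102 236.7712] [0.5829 0.0359] 47.08298283617917 [255 229  19  17 236]
scene [280.9518 251.6416] [0.5858 0.0943] 50.99022970187083 [271 242  21  21 332]
```

View pics/chk1.png

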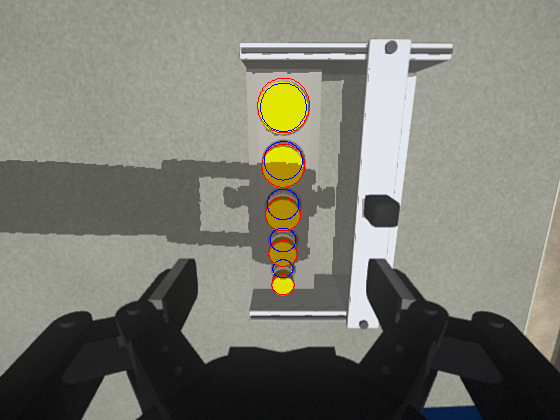

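All five caps coincide with the outlines predicted for seated bottles (z = 78 mm). Now I'll close the bar.

>>> apply_moves:
  moves:
    - [-1,2,0,46,0,0,0]
    - [-1,2,0,46,0,0,0]
    - [-1,0,0,0,0,0,0]
    - [-1,0,40,0,0,0,0]
    - [-1,0,40,0,0,0,0]
    - [-1,0,30,0,0,0,0]
    - [-1,0,16,0,0,0,0]
    - [-1,0,0,0,0,0,0]
    - [-1,0,0,0,0,0,0]
    - [1,0,0,0,0,0,0]
    - [1,0,0,0,0,0,0]
    - [1,0,0,0,0,0,0]
    - [1,0,0,0,0,0,0]
    - [1,0,0,0,0,0,0]
    - [1,0,0,0,0,0,0]
    - [1,0,0,0,0,0,0]

```text
time: 40.0
tool_pos: [0.6744, 0.0031, 0.1262]
tool_rot: [0.487, -0.488, 0.513, -0.512]
contact_force: [-5.3, 0.5, 5.7]
gripper_width: 0.27
```

>>> apply_moves:
  moves:
    - [1,0,0,-8,0,0,0]
    - [1,0,0,-10,0,0,0]
    - [1,0,0,-10,0,0,0]
    - [1,0,0,-10,0,0,0]
    - [1,0,0,-10,0,0,0]
    - [1,0,0,-10,0,0,0]
    - [1,0,0,-10,0,0,0]
    - [1,0,0,-8,0,0,0]
    - [1,0,0,-6,0,0,0]
    - [1,0,0,-4,0,0,0]
    - [1,0,0,-2,0,0,0]
    - [1,0,0,0,0,0,0]
    - [1,0,0,0,0,0,0]

```text
time: 41.3
tool_pos: [0.5867, 0.0077, 0.1262]
tool_rot: [-0.487, 0.487, -0.512, 0.512]
contact_force: [-0.7, 0.9, 6.6]
gripper_width: 0.268
```

>>> apply_moves:
  moves:
    - [1,0,0,-2,0,0,0]
    - [1,0,0,-1.5,0,0,0]
    - [1,0,0,-1.5,0,0,0]
    - [1,0,0,-1,0,0,0]
    - [1,0,0,0,0,0,0]
    - [1,0,0,0,0,0,0]

```text
time: 41.9
tool_pos: [0.5843, 0.0078, 0.1263]
tool_rot: [-0.49, 0.485, -0.51, 0.515]
contact_force: [16.8, 1.9, -3.1]
gripper_width: 0.268
```

>>> apply_moves:
  moves:
    - [-1,0,0,0,0,0,0]
    - [-1,0,0,0,0,0,0]
    - [-1,0,0,0,0,0,0]
    - [-1,0,0,0,0,0,0]
    - [-1,0,-30,0,0,0,0]
    - [-1,0,-40,0,0,0,0]
    - [-1,0,-40,0,0,0,0]
    - [-1,-35,0,-30,0,0,0]
    - [-1,-35,0,-30,0,0,0]
    - [-1,0,0,0,0,0,0]
    - [-1,0,0,0,0,0,0]
    - [-1,0,0,0,0,0,0]
    - [-1,0,0,0,0,0,0]

```text
time: 43.2
tool_pos: [0.5253, 0.0799, 0.235]
tool_rot: [0.487, -0.487, 0.513, -0.513]
contact_force: [-0.0, -0.4, -0.0]
gripper_width: 1.003
```

```bash
python3 - <<'E'
from h import *
C=cam("wrist"); v=C[0].copy(); print(tool()[:3,3])
t=np.radians(-3);c,s=np.cos(t),np.sin(t)
B=np.array([[-.018,-.146],[.018,-.146],[.018,.146],[-.018,.146]])
P=np.c_[.5835+c*B[:,0]-s*B[:,1],.006+s*B[:,0]+c*B[:,1],np.full(4,.1)]
cv2.polylines(v,[proj(P,C).round().astype(int)],True,(0,0,255),1)
g=cv2.cvtColor(C[0],cv2.COLOR_BGR2GRAY); cv2.imwrite("pics/end.png",v)
cv2.imwrite("pics/ends.png",cam("scene")[0])
E
```

```text
[0.5253 0.0799 0.235 ]
```

View pics/end.png

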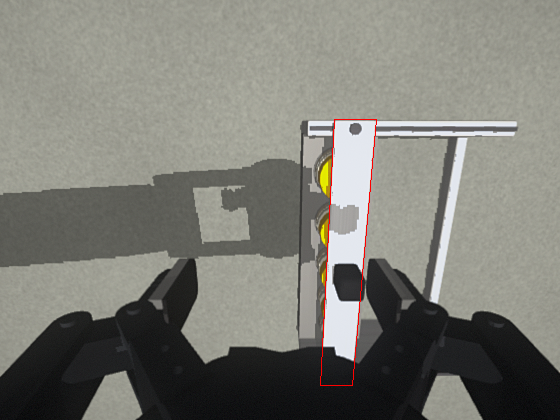

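View pics/ends.png

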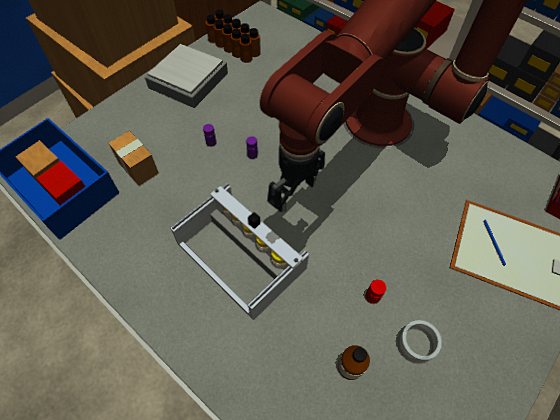

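The bar matches its predicted locked outline (bar end at about (355,120)). The look-alikes and bystanders are where they were, and the arm is clear.

```bash
python3 -c "
from plant import manip
print(manip.job_done())"
```

```text
the job is handed in; nothing more can be done
None
```

I opened the lock bar to its stop and stood all five bottles (26, 32, 38, 44 and 50 mm) in their matching holes. Then I closed the bar to its end stop and let go. The job was handed in with about 43 s on the clock.

**Last checks:**
- **Bottles:** before closing, all five caps lined up with the positions predicted for fully seated bottles, and the gripper opening had confirmed each diameter.
- **Lock bar:** it travelled 90 mm to the closed stop, felt as about 17 N. Afterwards it matched the predicted locked outline in the image.
- **Surroundings:** in the last picture the brown bottle, carton, tape, and red and purple look-alikes were where they started, and the arm was clear.

**What did not go as expected:**
- **Hard push on the open stop:** the bar started about 20 mm open, so my first push pressed against the stop with up to 77 N sideways (about 90 N in all). That is under the 120 N wrist limit.
- **Extra bar movement:** I backed the bar off about 5 mm, then set it gently back against the stop, at about 14 N, before placing any bottle.

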